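# Index the setting table four clicks and lock it

## Task

By fingertip, push the red post on the click-stop index table clockwise (seen from above) until the dial has advanced exactly four clicks and never past the fourth, pushing gently without squeezing the post. Then press the yellow lock plunger down to its stop. Leave the other things on the bench where they are.

Things in the scene. Friction and masses are not known exactly. Their poses are not given: they have to be found in the camera images.
- indexer: fixed green cast foot of a click-stop index table; origin at the centre of its underside on the bench; round, 132 mm across at the bottom, 36 mm high, with a block 44 mm wide and 36 mm high that reaches 120 mm out along the foot's own -y axis
- dial_center (a point): centre of the upper face of the aluminium dial (104 mm across, 10 mm thick; upper face 47 mm above the bench), which turns about the vertical axis here. A low brass collet, 28 mm across and 8 mm high, stands on the dial's centre
- post_top (a point): centre of the top of the red finger post: an upright round post 14 mm across and 30 mm tall (bench height 47 to 77 mm), fixed on the dial 42 mm from its axis; it travels with the dial. At the start it stands on the foot's own -x side
- dial (a joint): angle of the dial, rad: about 0 at the start, grows as the dial turns clockwise seen from above. It has 12 click stops a turn, one every 30 degrees (0.524 rad), marked by 12 black dots on the rim. It resists up to the half-way point between two stops (2 to 4 N at the post) and then snaps forward by itself into the next stop, away from the finger, and stays there
- plunger_top (a point): centre of the top of the yellow round lock plunger, 22 mm across, upright on the block 95 mm from the dial's axis along the foot's own -y; raised, its top is 48 mm above the bench and 12 mm above the block
- plunger (a joint): how far the lock plunger is pressed down, m: 0 raised, 0.008 fully down, where its top is still 4 mm above the block; it takes about 5 N to move and stays where it is left
- jar: small amber glass jar with black cap, 38 mm across, 58 mm tall; loose bystander; origin at the centre of its underside
- spool: copper-coloured wire spool, 54 mm across, 36 mm tall; loose bystander; origin at the centre of its underside
- ringbox: blue ring box, 52 x 52 x 42 mm; loose bystander; origin at the centre of its underside
- mug: white mug, 80 mm across, 90 mm tall; loose bystander; origin at the centre of its underside
- hammer: small hammer, 220 mm long, lying flat; loose bystander; origin half-way along, on the handle or shaft's underside
- driver: screwdriver with orange handle, 160 mm long, lying flat; loose bystander; origin half-way along, on the handle or shaft's underside
- tray: shallow green tray with four compartments, 130 x 100 x 25 mm; loose bystander; origin at the centre of its underside
Mind the look-alikes: they are no part of the job. Of the things that look like the indexer, the middle-sized one is meant.

How it is judged:
By the outcome, as a careful person would: the job done as asked, in the order asked, and still so for the second after the job is handed in, with the robot touching nothing.
It also fails if it takes over 54 s, if anything falls off the work surface, if the arm or the gripper's body presses on something with over 40 N, if the wrist force passes 120 N, or if a joint passes its speed limit or range.

## Robot

A 7-joint arm with a two-finger parallel gripper is mounted at the origin on the work surface. World frame = base frame: x ahead of the robot, y to its left, z up, the work surface at z = 0. Lengths are in m, angles in rad, forces in N, time in s.
With the tool pointing down it reaches from about 0.425 to 0.95 m from the base axis. Payload 4.7 kg.
Tool frame: the origin (TCP) lies midway between the tips of the shut fingers; the grasp point (between the pads) lies 19 mm behind it; z points along the fingers, y is the line along which they close (so a half turn about z gives the same grasp; the last joint's range is limited). The gripper opens to 85 mm and grips with 20 to 120 N. Pads are 22 mm wide; open, the fingers measure 114 mm over their backs; the gripper's body (76 mm by 85 mm) begins 54 mm behind the grasp point. The pads swing forward as they close: fully open they stand 13 mm farther back than shut.
Start: joints at [1.179, 0.469, -0.049, 1.532, 0.024, 1.141, -0.082], TCP at [0.24, -0.631, 0.231] pointing down, gripper open.
Joint ranges: [-2.59, 2.59], [-0.33, 1.99], [-1.39, 1.29], [0.1, 2.45], [-1.04, 4.18], [0.21, 1.99], [-2.66, 2.66]. Speed limits (rad/s): [2.57, 2.57, 3.14, 3.14, 3.14, 3.14, 3.14].

## Interface

Orientations are given as a unit quaternion [x, y, z, w].
In Python, from plant import * gives the robot as it stands.
- The arm moves only by the tool servo_tool, never from a script. Its argument "deltas" is text: rows parted by semicolons, each of 7 numbers parted by spaces: the shift along the tool's x, y, z in units of 5 cm (1.0 is 5 cm), then the turn, a rotation vector about the tool's x, y, z in units of 0.1 rad (1.0 is 0.1 rad), then the opening, from -1 (shut) to 1 (fully open). In form: x y z rx ry rz grip; .... A call has 1 to 12 rows; each row shifts and turns the commanded pose from where the row before left it, along the tool's axes as they then stand; what a row does not reach is not made up. A row lasts 1/8 s, in which the tool goes at most 62.5 mm and 10.7 degrees, less where a joint would pass 70% of its speed; a pose out of reach is approached as far as the arm can. A call with a number of a shift or a turn outside -1 to 1 is refused whole. A call with a gripper value outside its range is refused whole. The fingers move at their own pace and stop on an object; "grip_force" is the grip in N (left out, the last holds). Time passes only in rows, so rows that do not move let the fingers close. It gives the time, the measured TCP pose, the force, the opening and the grip force at its end, in the units of the state.
- get_obs(): the state, without advancing time (a new reading comes with each control period).
- capture(name): name is "scene" or "side" or "wrist"; returns a dict with "pixels" (384x512x3 uint8, red, green, blue), "depth" (384x512 float32, m along the optical axis (not along the pixel's ray), 0 where there is no reading), "fx", "fy", "cx", "cy" (pixels), "extrinsics" (4x4, takes a point from camera to world coordinates). Camera axes: x right, y down, z forward; pixel columns grow to the right and rows downward; lengths in m; the calibration is good to about 2 mm. A picture is of the moment at which its call begins.
- job_done(): hands the job in; it is judged then, once.
The state is a dict: "time": time; "joint_pos": joint angles; "qvel": joint speeds; "tau": joint torques, N m; "tool_pos": TCP position; "eef_rot": TCP orientation; "contact_force": force on the tool from outside, world axes, zero at the start; "wrist_torque": the same for the moment, N m; "width": finger opening in m; "gripper_force": force on a finger pad.
Only numpy, scipy, OpenCV 4.12 (cv2) and the standard library are available. Lean on these libraries where they do the work, as an engineer would, in place of code of your own. Each camera call takes 0.05 s, during which the arm holds its last target. There are 200 camera calls.

## Working session

There is one attempt and no reset: what is moved stays moved. The work goes in short steps, Python scripts to look and compute and a tool call to move; the robot and the scene stay as the last step left them, time stands still between calls to the robot, and variables do not carry over. Pictures are saved under pics/ and viewed, at most 10 in all, crops included, and the job is handed in when it is done.

Besides the shell and the picture viewer there is one more tool, called after "Call:" by a JSON object that holds its "name" and its "arguments", one argument or row to a line. servo_tool: Moves the arm, as the interface text tells. Its arguments: {"type":"object","properties":{"deltas":{"type":"string"},"grip_force":{"type":"number"}},"required":["deltas"]}

```bash
mkdir -p pics; ls
cat > h.py <<'E'
from plant import *
import numpy as np, cv2
def save(c,n,crop=None,s=1):
    im=cv2.cvtColor(c["pixels"],cv2.COLOR_RGB2BGR)
    if crop: u0,v0,u1,v1=crop; im=im[v0:v1,u0:u1]
    cv2.imwrite("pics/"+n,cv2.resize(im,None,fx=s,fy=s,interpolation=cv2.INTER_CUBIC))
def onplane(c,u,v,z):
    E=c["extrinsics"]; d=E[:3,:3]@np.array([(u-c["cx"])/c["fx"],(v-c["cy"])/c["fy"],1]); o=E[:3,3]
    return o+d*(z-o[2])/d[2]
def cloud(c):
    v,u=np.mgrid[:384,:512]; d=c["depth"]
    P=np.stack([(u-c["cx"])/c["fx"]*d,(v-c["cy"])/c["fy"]*d,d],-1)
    return P@c["extrinsics"][:3,:3].T+c["extrinsics"][:3,3]
E
python3 - <<'E'
from h import *
a=capture("scene");b=capture("side")
im=np.hstack([a["pixels"],b["pixels"]])
for n,c in(("a",a),("b",b)): print(n,c["fx"],c["extrinsics"].round(3).tolist())
im=np.vstack([a["pixels"],b["pixels"]])[:,:,::-1]
cv2.imwrite("pics/1.png",cv2.resize(a["pixels"][:,:,::-1],(800,600)))
cv2.imwrite("pics/2.png",cv2.resize(b["pixels"][:,:,::-1],(800,600)))
o=get_obs();print(o)
E
```

```text
pics
a 446.2686073175144 [[-0.782, 0.472, -0.408, 1.031], [0.624, 0.595, -0.507, 0.658], [0.003, -0.65, -0.76, 1.073], [0.0, 0.0, 0.0, 1.0]]
b 391.0015609181924 [[-0.997, -0.031, 0.071, 0.407], [-0.076, 0.539, -0.839, 0.896], [-0.012, -0.842, -0.539, 0.692], [0.0, 0.0, 0.0, 1.0]]
{'time': 0.1, 'joint_pos': array([ 1.17910061,  0.46936589, -0.04859502,  1.53356906,  0.02413007,
        1.14097565, -0.08228581]), 'qvel': array([-8.99569331e-04, -1.06107050e-03,  3.14619437e-04, -2.24244237e-03,
        9.48170333e-05, -7.18437054e-04,  1.24267997e-03]), 'tau': array([ 5.78282288e-04, -5.11515927e+01, -4.70171298e-02, -2.38390267e+01,
        1.07905269e-02,  4.38944990e-03, -1.93557997e-05]), 'tool_pos': array([ 0.23937361, -0.63057996,  0.23036521]), 'eef_rot': array([ 9.83587081e-01,  1.80431996e-01, -1.98372371e-04, -8.42622719e-04]), 'contact_force': array([-0.38327577, -0.40761722, -0.83708378]), 'wrist_torque': array([-0.00982116, -0.00157939, -0.0055285 ]), 'gripper_force': 0.0, 'width': 0.08566827893323288}
```

View pics/1.png

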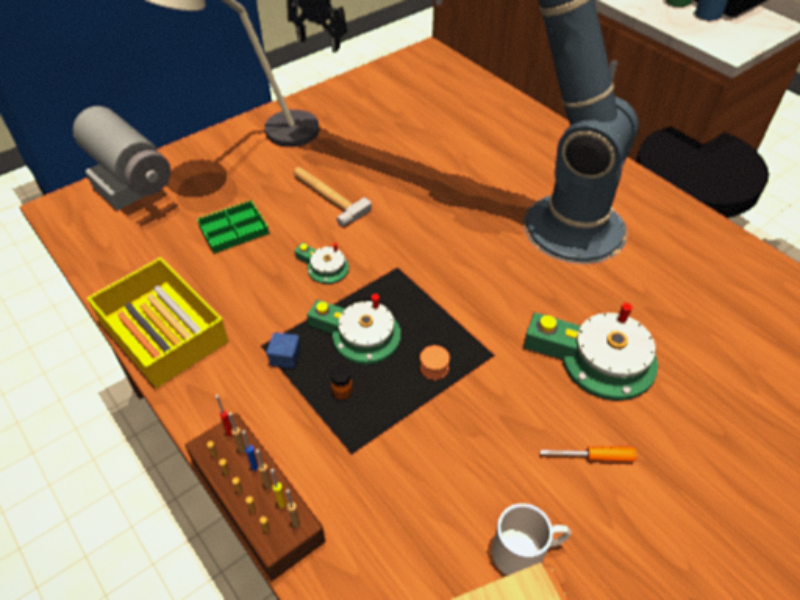

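View pics/2.png

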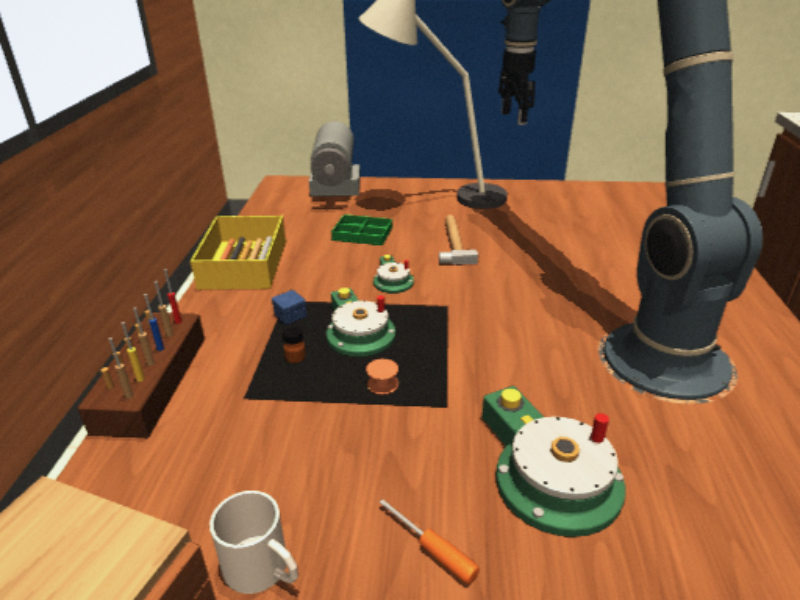

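The scene view (800 px) shows three indexers: a small one at (325,262), a middle one on the black mat at (365,325), and a large one at (612,345). The middle one is meant. I'll measure its dial to check (it should be 104 mm) and view an enlarged crop.

```bash
cat > m.py <<'E'
from h import *
def run(c,tag,box=None):
    P=cloud(c); hsv=cv2.cvtColor(c["pixels"],cv2.COLOR_RGB2HSV); H,S,V=[hsv[...,i].astype(int) for i in range(3)]
    ok=np.zeros(H.shape,bool)
    if box: u0,v0,u1,v1=box; ok[v0:v1,u0:u1]=1
    else: ok[:]=1
    m=ok&(S<60)&(V>120)
    n,l,st,ce=cv2.connectedComponentsWithStats(m.astype(np.uint8))
    for i in range(1,n):
        if st[i,4]<150: continue
        cs,_=cv2.findContours((l==i).astype(np.uint8),cv2.RETR_EXTERNAL,cv2.CHAIN_APPROX_NONE)
        z=np.median(P[l==i][:,2])
        pts=np.array([onplane(c,u,v,0.047)[:2] for u,v in cs[0][:,0]],np.float32)
        h=cv2.convexHull(pts*1000); (x,y),ax,an=cv2.fitEllipse(h); r=cv2.minEnclosingCircle(pts*1000)
        print(tag,"white",ce[i].round(1),"zmed %.3f"%z,"ell",np.round([x,y],1),np.round(ax,1),"circ",np.round(r[0],1),round(r[1],1))
    for nm,m in(("red",ok&((H<5)|(H>174))&(S>190)&(V>90)),("yel",ok&(H>24)&(H<34)&(S>150)&(V>120))):
        n,l,st,ce=cv2.connectedComponentsWithStats(m.astype(np.uint8))
        for i in range(1,n):
            if st[i,4]<12: continue
            u,v=ce[i]; top=l==i
            print(tag,nm,ce[i].round(1),st[i].tolist(),"ray z.077",onplane(c,u,v,.077)[:2].round(4),"z.062",onplane(c,u,v,.062)[:2].round(4),"z.048",onplane(c,u,v,.048)[:2].round(4),"cloud",np.median(P[top],0).round(4))
E
python3 - <<'E'
from m import *
a=capture("scene");b=capture("side")
run(a,"scene",(190,165,265,235)); run(b,"side",(200,180,265,230))
save(a,"3.png",(165,140,315,250),5); save(b,"4.png",(190,150,300,240),7)
E
```

```text
scene white [208.8 168.7] zmed 0.031 ell [ 524.9 -211.2] [43.4 74.1] circ [ 519.  -218.7] 35.9
scene white [233.8 207. ] zmed 0.047 ell [555.9 -35.4] [104.8 106.9] circ [556.  -35.7] 54.3
scene red [239.8 191.2] [237, 188, 6, 9, 33] ray z.077 [ 0.5218 -0.0502] z.062 [ 0.5142 -0.0609] z.048 [ 0.507  -0.0708] cloud [ 0.5191 -0.0538  0.073 ]
scene yel [205.9 195.9] [202, 193, 8, 7, 39] ray z.077 [ 0.611  -0.0974] z.062 [ 0.6047 -0.1088] z.048 [ 0.5988 -0.1194] cloud [ 0.598  -0.1206  0.0462]
scene yel [215.5 201.2] [214, 200, 4, 4, 13] ray z.077 [ 0.6005 -0.0636] z.062 [ 0.594  -0.0744] z.048 [ 0.588  -0.0846] cloud [ 0.5834 -0.0935  0.0366]
side white [229.3 203.5] zmed 0.047 ell [557.  -33.6] [102.5 113.1] circ [556.6 -33.3] 57.2
side red [243.4 193.6] [242, 189, 4, 11, 39] ray z.077 [ 0.5166 -0.0371] z.062 [ 0.5193 -0.0598] z.048 [ 0.5218 -0.0811] cloud [ 0.5193 -0.0517  0.0666]
side yel [219.7 185.7] [217, 184, 6, 4, 19] ray z.077 [ 0.5911 -0.0756] z.062 [ 0.5956 -0.0993] z.048 [ 0.5998 -0.1214] cloud [ 0.5997 -0.1202  0.0481]
```

View pics/3.png

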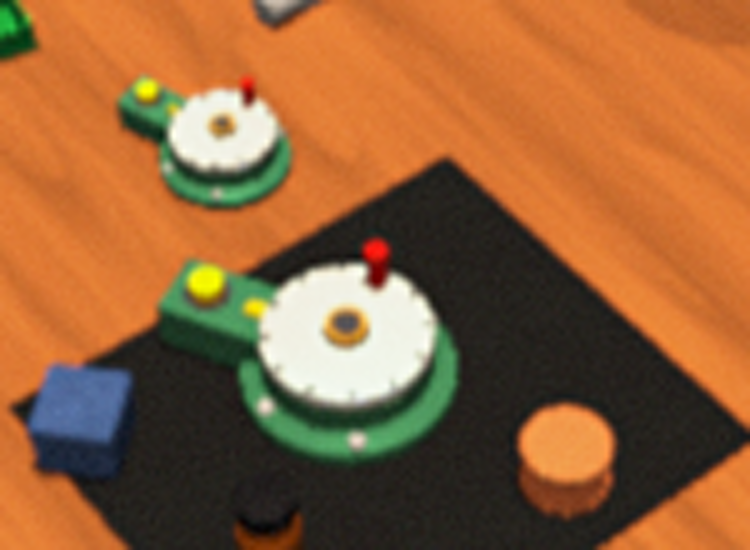

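The crop confirms it: the middle indexer (crop 345,330; 104–106 mm dial) is the one meant, with its plunger at crop (207,283) and its post at (376,255). By measurement, the dial centre is ≈ (0.5565,-0.0345), the post (0.519,-0.0535) and the plunger (0.5995,-0.1203). A quick clearance check for the lamp, then I'll move.

Run:
```python
from h import *
a=capture("scene");P=cloud(a)
print("lamp base",onplane(a,186,82,0.01).round(3), "arm pts", onplane(a,160,20,.25).round(3))
m=(P[...,2]>0.1)&(a["depth"]>0)&(P[...,0]>.1)&(P[...,0]<.9)&(P[...,1]>-.6)&(P[...,1]<.3)
print(m.sum(), P[m].min(0) if m.any() else 0,P[m].max(0) if m.any() else 0)
```

```text
lamp base [ 0.304 -0.695  0.01 ] arm pts [ 0.335 -0.772  0.25 ]
727 [ 0.17548359 -0.59993859  0.10039113] [0.88489699 0.27733809 0.45379364]
```

Call:
{"name": "servo_tool", "arguments": {
  "deltas": "0.3 -0.26 -0.1 0 0 0 -1; 0.78 -0.68 0 0 0 0 -1",
  "grip_force": 20
}}

```text
time: 0.5
tool_pos: [0.2727, -0.5683, 0.2367]
eef_rot: [0.984, 0.178, -0.0, 0.001]
contact_force: [1.7, 0.7, 0.5]
width: 0.0515
gripper_force: 0.0
```

Call:
{"name": "servo_tool", "arguments": {
  "deltas": "0.75 -0.66 0.15 0 0 0 -1; 0.75 -0.66 0.15 0 0 0 -1; 0.75 -0.66 0.15 0 0 0 -1; 0.75 -0.66 0.15 0 0 0 -1; 0.75 -0.66 0.15 0 0 0 -1; 0.75 -0.66 0.15 0 0 0 -1; 0.75 -0.66 0.15 0 0 0 -1; 0.75 -0.66 0.15 0 0 0 -1; 0.75 -0.66 0.15 0 0 0 -1; 0.75 -0.66 0.15 0 0 0 -1; 0.7 -0.6 0.2 0 0 0 -1"
}}

```text
time: 1.88
tool_pos: [0.5294, -0.0829, 0.152]
eef_rot: [0.983, 0.181, 0.001, 0.0]
contact_force: [0.8, -1.3, 0.0]
width: -0.0
gripper_force: 0.0
```

Call:
{"name": "servo_tool", "arguments": {
  "deltas": "0 0 0 0 0 -1 -1; 0 0 0 0 0 -1 -1; 0 0 0 0 0 -1 -1; 0 0 0 0 0 -1 -1; 0 0 0 0 0 -1 -1; 0 0 0 0 0 -1 -1; 0 0 0 0 0 -1 -1; 0 0 0 0 0 -1 -1; 0 0 0 0 0 -1 -1"
}}

```text
time: 3.0
tool_pos: [0.5285, -0.0846, 0.1519]
eef_rot: [0.806, 0.592, 0.0, 0.0]
contact_force: [0.2, 0.3, -0.1]
width: -0.0003
gripper_force: 0.0
```

Call:
{"name": "servo_tool", "arguments": {
  "deltas": "0 0 0 0 0 -1 -1; 0 0 0 0 0 -1 -1; 0 0 0 0 0 -1 -1; 0 0 0 0 0 -1 -1; 0 0 0 0 0 -1 -1; 0 0 0 0 0 -1 -1; 0 0 0 0 0 -1 -1; 0 0 0 0 0 -0.7 -1; 0 0 0 0 0 0 -1"
}}

```text
time: 4.12
tool_pos: [0.5286, -0.0849, 0.1518]
eef_rot: [0.526, 0.85, -0.0, 0.0]
contact_force: [-0.5, 0.2, 0.2]
width: 0.0
gripper_force: 0.0
```

```bash
cat > pose.py <<'E'
from h import *
from scipy.spatial.transform import Rotation as R
def pose():
    o=get_obs(); M=R.from_quat(o["eef_rot"]).as_matrix()
    print("t",round(o["time"],2),"tcp",o["tool_pos"].round(4),"xhead %.1f"%np.degrees(np.arctan2(M[1,0],M[0,0])),"z",M[:,2].round(3),"q7 %.2f"%o["joint_pos"][6],"F",o["contact_force"].round(1))
    return o,M
def go(target,head):
    o,M=pose(); print("delta units",(M.T@(np.array(target)-o["tool_pos"])/.05).round(2),"rotvec units",(R.from_matrix(M.T@R.from_rotvec([0,0,np.radians(head)]).as_matrix()@np.diag([1,-1,-1.])).as_rotvec()/.1).round(2))
E
python3 - <<'E'
from pose import *
from m import run
go([.5333,-.0821,.058],116.6)
w=capture("wrist"); save(w,"5.png",None,1.5)
run(w,"w")
E
```

```text
t 4.12 tcp [ 0.5286 -0.0849  0.1518] xhead 116.5 z [ 0. -0. -1.] q7 0.24 F [-0.5  0.2  0.2]
delta units [0.01 0.11 1.88] rotvec units [ 0.    0.   -0.02]
w white [318.6 137.3] zmed 0.047 ell [554.6 -39.7] [102.3 109.3] circ [551.  -38.4] 56.7
w white [248.2 100.1] zmed 0.017 ell [497.4 -34. ] [ 9.7 10. ] circ [497.3 -34.1] 5.1
w white [ 17.3 333.4] zmed 0.024 ell [ 403.7 -300.5] [27.3 38.5] circ [ 406.6 -302.3] 19.9
w white [147.9 331.9] zmed 0.031 ell [ 505.1 -248.2] [12.7 24.1] circ [ 503.9 -246.6] 10.2
w red [259.7 149.4] [251, 138, 19, 23, 293] ray z.077 [ 0.5176 -0.0571] z.062 [ 0.519  -0.0595] z.048 [ 0.5203 -0.0617] cloud [ 0.5179 -0.0573  0.0765]
w yel [311.7 270.1] [305, 269, 15, 3, 30] ray z.077 [ 0.5902 -0.1186] z.062 [ 0.5966 -0.1252] z.048 [ 0.6026 -0.1314] cloud [ 0.6022 -0.132   0.0476]
```

View pics/5.png

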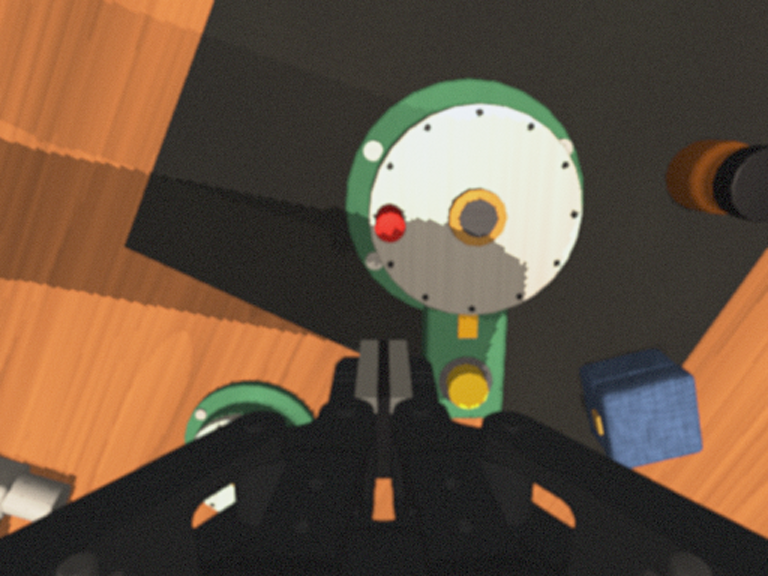

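The wrist view shows the shut fingers at (385,380), with the tool x axis pointing up in the picture. The post is ahead of them at (390,223), the dial centre is at (478,215), and the plunger is at (467,388). The way down is clear. I'll descend and approach until contact.

Call:
{"name": "servo_tool", "arguments": {
  "deltas": "0 0.06 0.5 0 0 0 -1; 0 0 0.5 0 0 0 -1; 0 0 0.5 0 0 0 -1; 0 0 0.38 0 0 0 -1; 0 0 0 0 0 0 -1"
}}

```text
time: 4.8
tool_pos: [0.5307, -0.0843, 0.0563]
eef_rot: [0.526, 0.85, -0.001, -0.001]
contact_force: [-0.1, -0.3, 0.0]
width: -0.0
gripper_force: 0.0
```

Call:
{"name": "servo_tool", "arguments": {
  "deltas": "0.08 0 0 0 0 0 -1; 0.08 0 0 0 0 0 -1; 0 0 0 0 0 0 -1"
}}

```text
time: 5.18
tool_pos: [0.5283, -0.0769, 0.058]
eef_rot: [0.526, 0.85, 0.0, 0.001]
contact_force: [-0.0, -0.4, 0.1]
width: 0.0
gripper_force: 0.0
```

Run:
```python
from pose import *
go([.5318,-.0839,.058],116.6)
w=capture("wrist"); save(w,"6.png",None,1.5)
```

```text
t 5.17 tcp [ 0.5283 -0.0769  0.058 ] xhead 116.5 z [ 0.001 -0.    -1.   ] q7 0.12 F [-0.  -0.4  0.1]
delta units [-0.16  0.    0.  ] rotvec units [ 0.01  0.01 -0.01]
```

View pics/6.png

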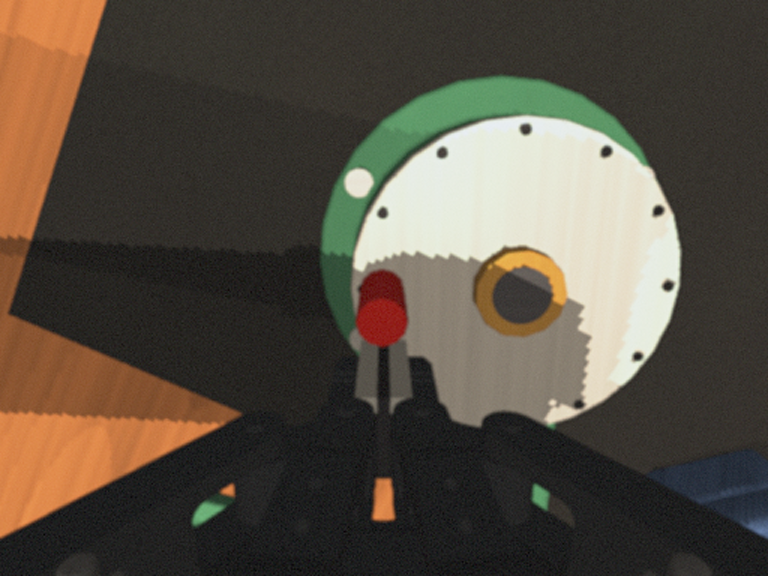

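The post is aligned with the finger seam at image (382,320), with a gap of about 6 mm. I'll close the gap, then drive a slow arc about the dial axis, 0.05 rad per row.

Call:
{"name": "servo_tool", "arguments": {
  "deltas": "0.04 0 0 0 0 0 -1; 0.04 0 0 0 0 0 -1; 0.03 0 0 0 0 0 -1; 0 0 0 0 0 0 -1"
}}

```text
time: 5.72
tool_pos: [0.5256, -0.0726, 0.0573]
eef_rot: [0.526, 0.85, -0.0, 0.0]
contact_force: [-0.5, -0.0, -0.0]
width: -0.0002
gripper_force: 0.3
```

Call:
{"name": "servo_tool", "arguments": {
  "deltas": "0.042 -0.017 0 0 0 0.5 -1; 0.042 -0.017 0 0 0 0.5 -1; 0.042 -0.017 0 0 0 0.5 -1; 0.042 -0.017 0 0 0 0.5 -1; 0.042 -0.017 0 0 0 0.5 -1"
}}

```text
time: 6.35
tool_pos: [0.5183, -0.0648, 0.0573]
eef_rot: [0.629, 0.777, -0.0, 0.0]
contact_force: [0.9, -0.7, -0.6]
width: -0.0004
gripper_force: 0.5
```

```bash
cat > dial.py <<'E'
from pose import *
def dial():
    o,M=pose(); w=capture("wrist"); hsv=cv2.cvtColor(w["pixels"],cv2.COLOR_RGB2HSV); H,S,V=[hsv[...,i].astype(int) for i in range(3)]
    P=cloud(w); red=((H<5)|(H>174))&(S>170)&(V>60)&(P[...,2]>.070)&(P[...,2]<.085)
    v,u=np.nonzero(red); p=onplane(w,u.mean(),v.mean(),.077)[:2] if len(u) else None
    br=(H>12)&(H<24)&(S>120)&(P[...,2]>.050)&(P[...,2]<.060)
    q=None
    if br.sum()>50:
        n,l,st,ce=cv2.connectedComponentsWithStats(cv2.morphologyEx(br.astype(np.uint8),cv2.MORPH_CLOSE,np.ones((7,7))))
        i=1+np.argmax(st[1:,4]); cs,_=cv2.findContours((l==i).astype(np.uint8),cv2.RETR_EXTERNAL,cv2.CHAIN_APPROX_NONE)
        c=max(cs,key=len); (x,y),_,_=cv2.fitEllipse(c); q=onplane(w,x,y,.055)[:2]
    print("post",p,"centre",q)
    if p is not None and q is not None:
        d=p-q; a=np.degrees(np.arctan2(d[1],d[0]))%360; print("r %.1f post angle %.1f dial %.1f"%(1e3*np.hypot(*d),a,206.6-a))
    if p is not None: print("post in tool mm",(M.T[:2,:2]@(p-o["tool_pos"][:2])*1e3).round(1))
    return w
E
python3 -c "
from dial import *
dial()"
```

```text
t 6.35 tcp [ 0.5183 -0.0648  0.0573] xhead 102.0 z [ 0.001 -0.001 -1.   ] q7 -0.11 F [ 0.9 -0.7 -0.6]
post [ 0.51430912 -0.04648389] centre [ 0.55467156 -0.03816781]
r 41.2 post angle 191.6 dial 15.0
post in tool mm [18.8 -0.1]
```

Call:
{"name": "servo_tool", "arguments": {
  "deltas": "0.042 -0.017 0 0 0 0.5 -1; 0.042 -0.017 0 0 0 0.5 -1; 0 0 0 0 0 0 -1"
}}

```text
time: 6.78
tool_pos: [0.5154, -0.0599, 0.0573]
eef_rot: [0.666, 0.746, 0.0, -0.0]
contact_force: [-0.2, 0.7, -0.1]
width: -0.0001
gripper_force: 0.0
```

```bash
python3 -c "
from dial import *
dial()"
```

```text
t 6.78 tcp [ 0.5154 -0.0599  0.0573] xhead 96.5 z [-0.  0. -1.] q7 -0.20 F [-0.2  0.7 -0.1]
post [ 0.51357975 -0.03537639] centre [ 0.55471689 -0.03808105]
r 41.2 post angle 176.2 dial 30.4
post in tool mm [24.6  0.9]
```

One click, dial at 30.4°. Now the second.

Call:
{"name": "servo_tool", "arguments": {
  "deltas": "0.042 -0.017 0 0 0 0.5 -1; 0.042 -0.017 0 0 0 0.5 -1; 0.042 -0.017 0 0 0 0.5 -1; 0.042 -0.017 0 0 0 0.5 -1; 0.042 -0.017 0 0 0 0.5 -1; 0.042 -0.017 0 0 0 0.5 -1; 0.042 -0.017 0 0 0 0.5 -1; 0.042 -0.017 0 0 0 0.5 -1; 0.042 -0.017 0 0 0 0.5 -1; 0.042 -0.017 0 0 0 0.5 -1; 0 0 0 0 0 0 -1"
}}

```text
time: 8.2
tool_pos: [0.5096, -0.0386, 0.0573]
eef_rot: [0.83, 0.558, 0.0, -0.0]
contact_force: [0.1, 0.3, -0.5]
width: 0.0002
gripper_force: 0.0
```

```bash
python3 -c "
from dial import *
dial()"
```

```text
t 8.2 tcp [ 0.5096 -0.0386  0.0573] xhead 67.9 z [ 0.  0. -1.] q7 -0.66 F [ 0.1  0.3 -0.5]
post [ 0.52116837 -0.01483973] centre [ 0.55553027 -0.03783799]
r 41.3 post angle 146.2 dial 60.4
post in tool mm [26.4  1.8]
```

Call:
{"name": "servo_tool", "arguments": {
  "deltas": "0.042 0.01 0 0 0 0.5 -1; 0.042 -0.012 0 0 0 0.5 -1; 0.042 -0.017 0 0 0 0.5 -1; 0.042 -0.017 0 0 0 0.5 -1; 0.042 -0.017 0 0 0 0.5 -1; 0.042 -0.017 0 0 0 0.5 -1; 0.042 -0.017 0 0 0 0.5 -1; 0.042 -0.017 0 0 0 0.5 -1; 0.042 -0.017 0 0 0 0.5 -1; 0.042 -0.017 0 0 0 0.5 -1; 0 0 0 0 0 0 -1"
}}

```text
time: 9.62
tool_pos: [0.5161, -0.0175, 0.0573]
eef_rot: [0.942, 0.336, 0.0, 0.0]
contact_force: [0.4, 0.2, 0.3]
width: 0.0001
gripper_force: 0.0
```

```bash
python3 -c "
from dial import *
dial()"
```

```text
t 9.62 tcp [ 0.5161 -0.0175  0.0573] xhead 39.2 z [ 0. -0. -1.] q7 -1.11 F [0.4 0.2 0.3]
post [ 0.53723714 -0.0012281 ] centre [ 0.55636122 -0.03792251]
r 41.4 post angle 117.5 dial 89.1
post in tool mm [26.6  0.8]
```

Three clicks. For the fourth I'll run 8 rows, check, then add only what is needed.

Call:
{"name": "servo_tool", "arguments": {
  "deltas": "0.042 -0.012 0 0 0 0.5 -1; 0.042 -0.012 0 0 0 0.5 -1; 0.042 -0.017 0 0 0 0.5 -1; 0.042 -0.017 0 0 0 0.5 -1; 0.042 -0.017 0 0 0 0.5 -1; 0.042 -0.017 0 0 0 0.5 -1; 0.042 -0.017 0 0 0 0.5 -1; 0.042 -0.017 0 0 0 0.5 -1; 0 0 0 0 0 0 -1"
}}

```text
time: 10.8
tool_pos: [0.5268, -0.0044, 0.0571]
eef_rot: [0.99, 0.142, -0.001, 0.0]
contact_force: [-2.2, -0.9, 2.1]
width: 0.0001
gripper_force: 1.2
```

```bash
python3 -c "
from dial import *
dial()"
```

```text
t 10.8 tcp [ 0.5268 -0.0044  0.0571] xhead 16.3 z [-0.002 -0.001 -1.   ] q7 -1.47 F [-2.2 -0.9  2.1]
post [0.54552221 0.00137491] centre [ 0.55682242 -0.03820456]
r 41.2 post angle 105.9 dial 100.7
post in tool mm [19.6 -0.3]
```

Call:
{"name": "servo_tool", "arguments": {
  "deltas": "0.042 -0.017 0 0 0 0.5 -1; 0.042 -0.017 0 0 0 0.5 -1; 0 0 0 0 0 0 -1"
}}

```text
time: 11.22
tool_pos: [0.5319, -0.0009, 0.0574]
eef_rot: [0.996, 0.092, 0.001, -0.0]
contact_force: [0.1, -0.5, 0.6]
width: 0.0
gripper_force: 0.0
```

```bash
python3 -c "
from dial import *
dial()"
```

```text
t 11.22 tcp [ 0.5319 -0.0009  0.0574] xhead 10.6 z [ 0.001  0.    -1.   ] q7 -1.56 F [ 0.1 -0.5  0.6]
post [0.55833601 0.00294917] centre [ 0.55693652 -0.03835917]
r 41.3 post angle 88.1 dial 118.5
post in tool mm [26.7  1.1]
```

Four clicks, dial at 118.5° ≈ 120°. I'll back off, rise and go over the plunger.

Call:
{"name": "servo_tool", "arguments": {
  "deltas": "-0.2 0 0 0 0 0 -1; 0 0 -0.4 0 0 0 -1; 0 0 -0.5 0 0 0 -1; 0 0 -0.5 0 0 0 -1; 0.27 0.65 0 0 0 0 -1; 0.27 0.65 0 0 0 0 -1; 0.27 0.65 0 0 0 0 -1; 0.26 0.67 0 0 0 0 -1; 0 0 0 0 0 0 -1; 0 0 0 0 0 0 -1"
}}

```text
time: 12.52
tool_pos: [0.5969, -0.1214, 0.127]
eef_rot: [0.996, 0.092, -0.001, -0.0]
contact_force: [0.1, 0.4, -0.6]
width: 0.0
gripper_force: 0.0
```

Run:
```python
from pose import *
from m import run
go([.5986,-.1219,.052],10.6)
a=capture("scene"); b=capture("side"); w=capture("wrist")
im=np.hstack([cv2.resize(c["pixels"][v:v+110,u:u+110],(400,400),interpolation=cv2.INTER_CUBIC) for c,u,v in((a,175,140),(b,180,130))])
cv2.imwrite("pics/7.png",im[:,:,::-1])
run(a,"scene",(190,175,265,235)); run(w,"w")
```

```text
t 12.53 tcp [ 0.5969 -0.1214  0.127 ] xhead 10.5 z [-0.001  0.001 -1.   ] q7 -1.31 F [ 0.1  0.4 -0.6]
delta units [0.03 0.02 1.5 ] rotvec units [-0.01  0.01 -0.02]
scene white [233.6 206.5] zmed 0.046 ell [555.7 -35.1] [104.2 106.8] circ [556.1 -35.7] 54.2
scene red [241.7 211.4] [241, 208, 3, 8, 19] ray z.077 [0.564  0.0141] z.062 [0.557  0.0044] z.048 [ 0.5504 -0.0046] cloud [0.5602 0.0084 0.0702]
w white [156.4 140.4] zmed 0.017 ell [620.2 -51.1] [ 9.9 10. ] circ [620.3 -51. ] 5.2
w white [131.3 220. ] zmed 0.047 ell [556.2 -39.5] [103.  108.9] circ [559.9 -40.1] 55.9
w white [391.5 288. ] zmed 0.031 ell [ 541.3 -235. ] [19.9 53.6] circ [ 536. -234.] 27.5
w white [363.5 332.8] zmed 0.032 ell [ 499.3 -226.3] [10.9 25.1] circ [ 499.3 -225. ] 11.4
w red [ 52.1 225. ] [35, 207, 42, 34, 604] ray z.077 [ 0.5631 -0.0016] z.062 [0.555  0.0067] z.048 [0.5475 0.0145] cloud [0.5616 0.0008 0.076 ]
w red [377.2 343.3] [373, 338, 9, 12, 55] ray z.077 [ 0.5157 -0.2213] z.062 [ 0.5039 -0.2301] z.048 [ 0.4929 -0.2383] cloud [ 0.4865 -0.2431  0.0394]
w yel [204.6 200.5] [200, 194, 9, 15, 89] ray z.077 [ 0.596 -0.091] z.062 [ 0.5904 -0.0896] z.048 [ 0.5853 -0.0884] cloud [ 0.5821 -0.0876  0.0378]
w yel [453.4 304.4] [445, 297, 18, 16, 229] ray z.077 [ 0.5546 -0.2618] z.062 [ 0.5459 -0.2738] z.048 [ 0.5377 -0.2849] cloud [ 0.5284 -0.2977  0.032 ]
w yel [422.6 302.1] [418, 299, 10, 8, 70] ray z.077 [ 0.5525 -0.2414] z.062 [ 0.5436 -0.2517] z.048 [ 0.5353 -0.2614] cloud [ 0.522  -0.2768  0.0254]
```

View pics/7.png

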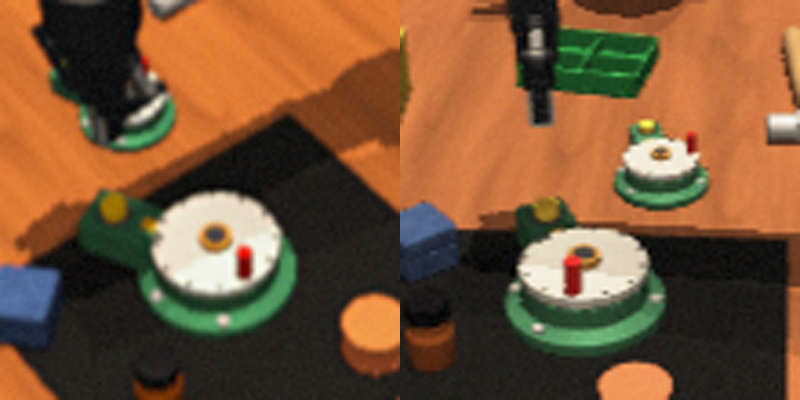

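Left (scene), the post has moved round to (245,262). Right (side), the fingertip at (540,120) hangs above the plunger at (546,208). I'll lower to just above the plunger, then press slowly.

Call:
{"name": "servo_tool", "arguments": {
  "deltas": "0.03 0.02 0.5 0 0 0 -1; 0 0 0.5 0 0 0 -1; 0 0 0.4 0 0 0 -1; 0 0 0.06 0 0 0 -1; 0 0 0.04 0 0 0 -1; 0 0 0.04 0 0 0 -1; 0 0 0.04 0 0 0 -1; 0 0 0 0 0 0 -1"
}}

```text
time: 13.68
tool_pos: [0.5996, -0.1229, 0.0485]
eef_rot: [0.996, 0.091, 0.0, 0.0]
contact_force: [-0.1, 0.0, -0.4]
width: 0.0001
gripper_force: 0.0
```

Call:
{"name": "servo_tool", "arguments": {
  "deltas": "0 0 0.04 0 0 0 -1; 0 0 0.04 0 0 0 -1; 0 0 0 0 0 0 -1"
}}

```text
time: 14.05
tool_pos: [0.5997, -0.1229, 0.0447]
eef_rot: [0.996, 0.091, 0.0, 0.0]
contact_force: [-1.2, -0.5, 4.4]
width: 0.0001
gripper_force: 2.1
```

Contact at about 4.4 N; the plunger is moving. I'll keep going to the stop.

Call:
{"name": "servo_tool", "arguments": {
  "deltas": "0 0 0.04 0 0 0 -1; 0 0 0.04 0 0 0 -1; 0 0 0.02 0 0 0 -1; 0 0 0 0 0 0 -1"
}}

```text
time: 14.55
tool_pos: [0.5998, -0.1229, 0.0401]
eef_rot: [0.996, 0.091, 0.0, 0.0]
contact_force: [-1.8, 0.5, 6.2]
width: 0.0001
gripper_force: 3.8
```

Call:
{"name": "servo_tool", "arguments": {
  "deltas": "0 0 0.02 0 0 0 -1; 0 0 0 0 0 0 -1; 0 0 0 0 0 0 -1"
}}

```text
time: 14.92
tool_pos: [0.5998, -0.1229, 0.04]
eef_rot: [0.996, 0.091, 0.0, 0.0]
contact_force: [-2.9, 1.6, 13.5]
width: 0.0002
gripper_force: 6.7
```

The stop is reached: z stays at 0.040 while the force climbs. One small extra push, then I'll rise and check.

Call:
{"name": "servo_tool", "arguments": {
  "deltas": "0 0 0.01 0 0 0 -1; 0 0 0 0 0 0 -1; 0 0 -0.1 0 0 0 -1; 0 0 -0.5 0 0 0 -1; 0 0 -0.8 0 0 0 -1; 0 0 -0.8 0 0 0 -1; 0 0.5 -0.5 0 0 0 -1; 0 0.5 0 0 0 0 -1; 0 0 0 0 0 0 -1"
}}

```text
time: 16.05
tool_pos: [0.6082, -0.1745, 0.1724]
eef_rot: [0.996, 0.089, -0.0, 0.001]
contact_force: [-1.0, -0.0, 0.9]
width: 0.0002
gripper_force: 0.0
```

Run:
```python
from dial import *
from m import run
w=dial(); a=capture("scene"); b=capture("side")
run(a,"scene",(190,175,265,235)); run(b,"side",(200,180,265,230))
im=np.hstack([cv2.resize(c["pixels"][v:v+110,u:u+110],(400,400),interpolation=cv2.INTER_CUBIC) for c,u,v in((a,175,140),(b,180,130))])
cv2.imwrite("pics/8.png",im[:,:,::-1])
```

```text
t 16.05 tcp [ 0.6082 -0.1745  0.1724] xhead 10.2 z [-0.    -0.001 -1.   ] q7 -1.23 F [-1.  -0.   0.9]
post [ 5.60126832e-01 -5.24064154e-05] centre [ 0.5572258  -0.04025037]
r 40.3 post angle 85.9 dial 120.7
post in tool mm [ -16.3 -180.2]
scene white [233.5 206.4] zmed 0.046 ell [555.8 -35.5] [105.5 107.1] circ [555.9 -35.6] 54.2
scene red [241.8 211.7] [241, 208, 3, 8, 19] ray z.077 [0.5644 0.0151] z.062 [0.5573 0.0054] z.048 [ 0.5508 -0.0037] cloud [0.5601 0.0087 0.0671]
scene yel [206.6 197.2] [204, 195, 6, 6, 27] ray z.077 [ 0.6124 -0.0921] z.062 [ 0.6061 -0.1034] z.048 [ 0.6002 -0.114 ] cloud [ 0.5973 -0.1197  0.0397]
side white [230.2 202.9] zmed 0.047 ell [556.3 -34. ] [103.2 113.4] circ [558.  -33.2] 57.0
side red [227.  205.5] [226, 201, 3, 10, 30] ray z.077 [0.5558 0.0247] z.062 [0.5594 0.0034] z.048 [ 0.5628 -0.0164] cloud [0.5586 0.0097 0.066 ]
```

View pics/8.png

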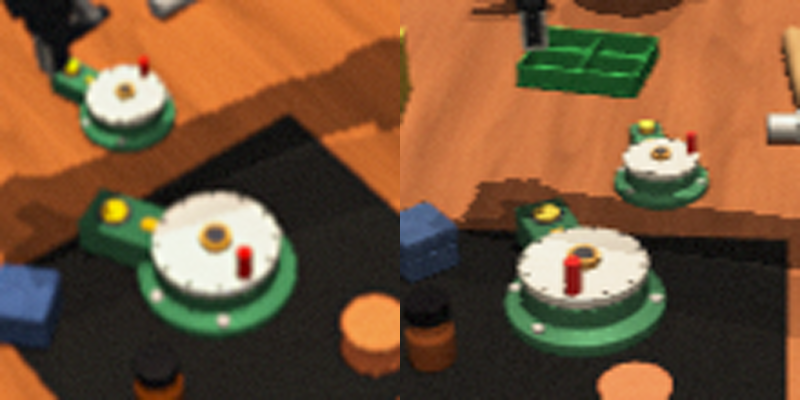

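The post is at (245,262), with the dial measured at 120.7°. The plunger at (116,211) is down, its top at 0.040 m. The neighbouring objects in view haven't moved and the robot is clear. Handing in.

```bash
python3 -c "
from plant import *
print(job_done())"
```

```text
the job is handed in; nothing more can be done
None
```

I turned the dial on the middle-sized indexer exactly four clicks clockwise (measured at 120.7°), pressed the lock plunger to its stop (top at 40 mm), and handed the job in at about 16 s with the robot clear of everything.

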